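# Restock the drawing-supply tray, leaving the used-up pieces

### The arm

A 6-joint arm with a two-finger parallel gripper is mounted at the origin on the work surface. World frame = base frame: x ahead of the robot, y to its left, z up, the work surface at z = 0. Lengths are in mm, angles in rad, forces in N, time in s.
With the tool pointing down it reaches from about 350 to 775 mm from the base axis. Payload 7.3 kg.
Tool frame: the origin (TCP) lies at the very end of the fingers, on their centre line; the grasp point (between the pads) lies 19 mm behind it; x points along the fingers, z is the direction in which the jaws open and shut, and the axes are right-handed (so a half turn about x gives the same grasp; the last joint's range is limited). The gripper opens to 92 mm and grips with 3 to 60 N. Pads are 19 mm wide; open, the fingers measure 130 mm over their backs; the gripper's body (75 mm by 190 mm) begins 47 mm behind the grasp point.
Start: joints at [1.2, 0.342, 1.524, -0, 1.275, -0.146], TCP at [117.012, 511.814, 226.741] pointing down, gripper open.
Joint ranges: [-2.53, 2.53], [-0.77, 2.02], [0.04, 2.7], [-1, 4.14], [0.28, 2.66], [-3.11, 3.11]. Speed limits (rad/s): [2.57, 2.57, 3.14, 3.14, 3.14, 3.14].

### API

Orientations are given as [roll, pitch, yaw] about the fixed x, y, z axes, in that order (R = Rz(yaw) Ry(pitch) Rx(roll)).
In Python, from plant import * gives the robot as it stands.
- The arm moves only by the tool carry_out, never from a script. Its argument "rows" is a list of rows, each a list of 4 numbers: the shift along the world's x, y, z in mm, then the turn about the world's z in degrees. In form: [[x, y, z, twist], ...]. A call has 1 to 20 rows; each row is the pose to reach, as a shift and turn from the pose measured when the call began; what a row does not reach only later rows make up. A row lasts 1/12 s, in which the tool goes at most 41.7 mm and 7.16 degrees, less where a joint would pass 70% of its speed; a pose out of reach is approached as far as the arm can. A call with a gripper value outside its range is refused whole. "hand" is the finger opening in mm, from 0 to 91.8, set as the call begins (left out, the last holds). The fingers move at their own pace and stop on an object; the grip force is fixed at half the most. Time passes only in rows, so rows that repeat a pose let the fingers close. It gives the time, the measured TCP pose, the force and the opening at its end, in the units of the state.
- get_obs(): the state, without advancing time (a new reading comes with each control period).
- capture(name): name is "scene" or "top"; returns the picture (420x560x3 uint8, red, green, blue); there is no depth.
- camera_info(name): a dict with "camera_matrix" (3x3 intrinsics, pixels), "dist" ([k1, k2, p1, p2, k3] as OpenCV has them; the pictures are not rectified), "pose" (4x4, takes a point from camera to world coordinates). Camera axes: x right, y down, z forward; pixel columns grow to the right and rows downward; lengths in mm; the calibration is good to about 2 mm. A picture is of the moment at which its call begins. camera_info takes no time and is no camera call.
- close_job(): hands the job in, once; it reports no verdict.
The state is a dict: "time": time; "joint_positions": joint angles; "dq": joint speeds; "tau": joint torques, N m; "tool_pos": TCP position; "tcp_rot": TCP orientation; "contact_force": force on the tool from outside, world axes, zero at the start; "moment": the same for the moment, N m; "grip_width": finger opening in mm.
Only numpy, scipy, OpenCV 4.12 (cv2) and the standard library are available. Lean on these libraries where they do the work, as an engineer would, in place of code of your own. Each camera call takes 0.05 s, during which the arm holds its last target. There are 200 camera calls.

### The job

Stock the white supply tray for the next drawing: lay the two capped markers in the pen rest, one in each groove, put the full roll of tape flat over the spindle, and lay the full-length eraser flat in the empty compartment beside the pushpins. Leave the used-up look-alikes (the marker without a cap, the nearly finished roll of tape and the worn-down eraser stub) where they lie.

Things in the scene. Friction and masses are not known exactly. Their poses are not given: they have to be found in the camera images.
- marker_a_mid (a point): Capped marker, square barrel: 130 mm long, 16 x 16 mm, light grey barrel and a 44 mm black cap. The same as marker_b; either may go in either groove, cap towards either end. Origin: its centre, 8 mm above the table; x along it towards the cap, z up. Loose, lies on a flat side, about 22 g.
- marker_b_mid (a point): The other capped marker, the same in every way as marker_a: 130 mm long, 16 x 16 mm, light grey barrel, black cap. Origin: its centre, 8 mm above the table; x along it towards the cap, z up. Loose, lies on a flat side, about 22 g.
- tape_full_mid (a point): Full roll of cream paper tape lying flat: 58 mm outside diameter, 26 mm hole through a cardboard core, 24 mm high. Origin: its centre, 12 mm above the table; z is its axis, up. Loose, about 50 g.
- eraser_full_mid (a point): Full-length white block eraser in a dull blue card sleeve: 60 x 24 mm, 14 mm high, lying flat. Origin: its centre, 7 mm above the table; x along its 60 mm, z up. Loose, about 30 g.
- marker_dry_mid (a point): Used-up look-alike, to be left: a marker of the same 16 mm square barrel without its cap, 84 mm of barrel, then a thin black neck and nib at the +x end, 111 mm in all. Origin: centre of the barrel, 8 mm above the table; x along it.
- tape_spent_mid (a point): Used-up look-alike, to be left: a nearly finished roll of the same tape, 36 mm outside diameter, 26 mm hole, 24 mm high, lying flat. Origin: its centre, 12 mm above the table.
- eraser_stub_mid (a point): Used-up look-alike, to be left: the worn stub of the same eraser, 26 x 24 mm, 14 mm high. Origin: its centre, 7 mm above the table.
- pen_rest: Grey insert 146 (x) x 90 (y) mm, fixed in the white tray beside the two others, in any order. Origin: centre of its underside, 4 mm above the table, x away from the robot, z up. Floor 3, rim 14 mm above the origin, walls 3 mm. Pen rest: two 8 mm ribs at x = -42, +42, notched at y = -23, +23: two grooves along x. Notches 32 mm wide at the top (28 up), sloping to 18 wide at their floor (18 up). A marker lies with its centre 26 up, x near 0.
- tape_bin: Grey insert 146 (x) x 90 (y) mm, fixed in the white tray beside the two others, in any order. Origin: centre of its underside, 4 mm above the table, x away from the robot, z up. Floor 3, rim 14 mm above the origin, walls 3 mm. Has the tape spindle: an upright steel pin 10 mm thick at the centre, its top 29 up. A roll set over it lies on the floor, centre 15 up. More room for fingers along x than y.
- small_bin: Grey insert 146 (x) x 90 (y) mm, fixed in the white tray beside the two others, in any order. Origin: centre of its underside, 4 mm above the table, x away from the robot, z up. Floor 3, rim 14 mm above the origin, walls 3 mm. For small things: a cross wall at x = +18; white pushpins (fixed) beyond it; the empty compartment is on the robot's side, inside x -70 to +16, y -42 to +42, middle x = -27. An eraser flat there has its centre 10 up.
Mind the look-alikes: they are no part of the job. What is shaped like the part that bears marker_a_mid but green or yellow is not meant. There is more than one size of the part that bears eraser_full_mid; the job needs the smaller.

How it is judged (in metres and radians):
At the end, for the whole second after the job is handed in: Each capped marker rests in its own groove (8 mm across, 25 mm along, 0.15 rad), the full roll lies flat on the floor round the spindle (11 mm), the full eraser flat in the empty compartment; all released and at rest, and the used-up pieces within 30 mm of where they lay (x of marker_a_mid in the frame of pen_rest between -0.025 and 0.025 m and z of marker_a_mid in the frame of pen_rest between 0.021 and 0.031 m and angle between the x axis of each of marker_a_mid, marker_b_mid and the x axis of pen_rest, either way round below 0.15 rad and x of marker_b_mid in the frame of pen_rest between -0.025 and 0.025 m and z of marker_b_mid in the frame of pen_rest between 0.021 and 0.031 m and ((y of marker_a_mid in the frame of pen_rest between 0.015 and 0.031 m and y of marker_b_mid in the frame of pen_rest between -0.031 and -0.015 m) or (y of marker_a_mid in the frame of pen_rest between -0.031 and -0.015 m and y of marker_b_mid in the frame of pen_rest between 0.015 and 0.031 m)) and horizontal distance between tape_full_mid and tape_bin below 0.011 m and z of tape_full_mid in the frame of tape_bin between 0.01 and 0.019 m and x of eraser_full_mid in the frame of small_bin between -0.062 and 0.008 m and y of eraser_full_mid in the frame of small_bin between -0.034 and 0.034 m and z of eraser_full_mid in the frame of small_bin between 0.006 and 0.0145 m and linear speed of each of marker_a, marker_b, tape_full, eraser_full below 0.02 m/s and distance of each of marker_dry_mid, tape_spent_mid, eraser_stub_mid from where it was at the start of the episode below 0.03 m); the robot touches nothing.
It fails at once if a used-up piece was moved more than 30 mm from where it lay (distance of any of marker_dry_mid, tape_spent_mid, eraser_stub_mid from where it was at the start of the episode above 0.03 m).
It also fails if it takes over 93 s, if anything falls off the work surface, if the arm or the gripper's body presses on something with over 40 N, if the wrist force passes 120 N, or if a joint passes its speed limit or range.

## Working session

There is one attempt and no reset: what is moved stays moved. The work goes in short steps, Python scripts to look and compute and a tool call to move; the robot and the scene stay as the last step left them, time stands still between calls to the robot, and variables do not carry over. Pictures are saved under pics/ and viewed, about 12 in all and at most 16, crops included, and the job is handed in when it is done.

Besides the shell and the picture viewer there is one more tool, called in YAML: its name, and indented under it one key for each argument. carry_out: Moves the arm, as the interface text tells. Its arguments: {"type":"object","properties":{"rows":{"type":"array"},"hand":{"type":"number"}},"required":["rows"]}

```bash
mkdir -p pics; ls
python3 - <<'E'
from plant import *
import cv2
print(get_obs())
for n in("scene","top"):
    im=capture(n);cv2.imwrite(f"pics/{n}0.png",im[:,:,::-1]);print(n,camera_info(n))
E
```

```text
pics
{'time': 0.0, 'joint_positions': array([ 1.19999461e+00,  3.42729253e-01,  1.52501070e+00, -3.10312206e-05,
        1.27541899e+00, -1.45995876e-01]), 'dq': array([ 1.34874894e-05,  6.81931881e-04,  2.96114016e-04, -4.77437790e-04,
        3.50643242e-04, -6.26116230e-05]), 'tau': array([ 1.53106179e-03, -4.31235874e+01, -2.44218135e+01,  7.17500551e-02,
        5.58100606e-02, -1.22924225e-04]), 'tool_pos': array([116.86594019, 511.40448641, 226.04379035]), 'tcp_rot': array([ 3.01453941,  1.56922976, -1.92264636]), 'contact_force': array([-0.22388395,  0.5022136 , -0.00199184]), 'moment': array([-0.0370374 , -0.01352386,  0.03322344]), 'grip_width': 92.08930457072084}
scene {'camera_matrix': array([[540.42313969,   0.        , 281.45107857],
       [  0.        , 540.42313969, 216.70853429],
       [  0.        ,   0.        ,   1.        ]]), 'dist': array([-0.21506898,  0.        ,  0.        ,  0.        ,  0.        ]), 'pose': array([[ 7.01437405e-01,  5.95450290e-01, -3.91694420e-01,
         1.06599941e+03],
       [ 7.12679024e-01, -5.92613137e-01,  3.75364196e-01,
        -6.07131440e+02],
       [-8.61253924e-03, -5.42446884e-01, -8.40045952e-01,
         1.28329251e+03],
       [ 0.00000000e+00,  0.00000000e+00,  0.00000000e+00,
         1.00000000e+00]])}
top {'camera_matrix': array([[472.3099542 ,   0.        , 275.91726773],
       [  0.        , 472.3099542 , 208.12473475],
       [  0.        ,   0.        ,   1.        ]]), 'dist': array([-0.01995528,  0.        ,  0.        ,  0.        ,  0.        ]), 'pose': array([[ 1.54360331e-02, -9.90210539e-01,  1.38725691e-01,
         3.63994160e+02],
       [-9.99861022e-01, -1.44125239e-02,  8.37952043e-03,
        -4.85866095e+01],
       [-6.29810210e-03, -1.38835758e-01, -9.90295393e-01,
         1.04233722e+03],
       [ 0.00000000e+00,  0.00000000e+00,  0.00000000e+00,
         1.00000000e+00]])}
```

View pics/top0.png

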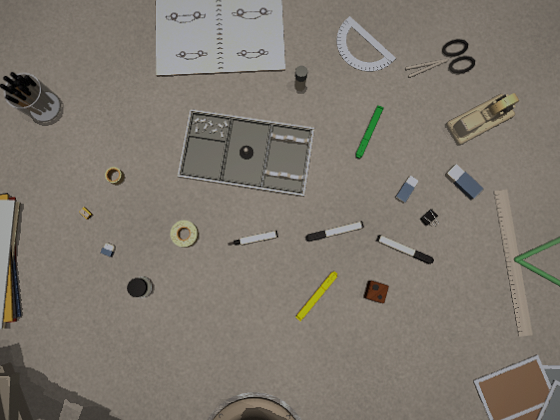

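View pics/scene0.png

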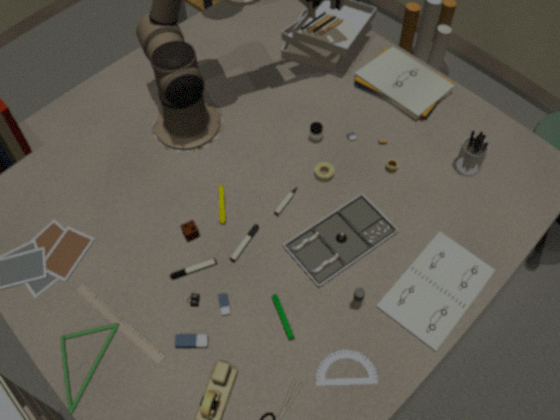

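Top view: the tray is around (245,152), with the small bin left, the tape bin in the middle and the pen rest right. The full roll is at (183,233), the capped markers at (335,231) and (405,249), and the dry marker at (254,238). The eraser of the right size looks like the one at (407,188), with a larger one at (464,181). The spent roll is at (114,175) and the stub at (108,250). Next I measure them.

```bash
cat > h.py <<'E'
from plant import *
import cv2, numpy as np
def w2(n,uv,z):
    c=camera_info(n);K=c["camera_matrix"];P=c["pose"]
    p=cv2.undistortPoints(np.float64(uv).reshape(-1,1,2),K,c["dist"]).reshape(-1,2)
    d=np.c_[p,np.ones(len(p))]@P[:3,:3].T
    return P[:3,3]+d*((z-P[2,3])/d[:,2])[:,None]
def px(n,X):
    c=camera_info(n);T=np.linalg.inv(c["pose"])
    return cv2.projectPoints(np.float64(X).reshape(-1,1,3),cv2.Rodrigues(T[:3,:3])[0],T[:3,3],c["camera_matrix"],c["dist"])[0].reshape(-1,2)
def comp(im,seed,thr=28,r=90):
    lab=cv2.cvtColor(im,cv2.COLOR_RGB2LAB).astype(float)
    x,y=map(int,seed);x0,y0=max(x-r,0),max(y-r,0);w=lab[y0:y+r,x0:x+r]
    d=np.linalg.norm((w-np.median(w.reshape(-1,3),0)),axis=2)
    m=(d>thr).astype(np.uint8);m=cv2.morphologyEx(m,cv2.MORPH_CLOSE,np.ones((3,3),np.uint8))
    cs,_=cv2.findContours(m,cv2.RETR_EXTERNAL,cv2.CHAIN_APPROX_NONE)
    cs=[c for c in cs if cv2.contourArea(c)>15]
    c=max(cs,key=lambda c:cv2.pointPolygonTest(c,(float(x-x0),float(y-y0)),True))
    return c.reshape(-1,2)+[x0,y0]
def rect(n,im,seed,z,thr=28,r=90):
    c=comp(im,seed,thr,r);W=w2(n,c,z)[:,:2].astype(np.float32)
    (cx,cy),(a,b),an=cv2.minAreaRect(W)
    if a<b:a,b,an=b,a,an+90
    return np.round([cx,cy,a,b,(an+90)%180-90],1)
E
python3 - <<'E'
from h import *
S={"mA":((335,231),10),"mB":((405,249),10),"dry":((254,238),10),"tape":((175,228),15),"spent":((107,173),15),"er":((407,188),8),"erL":((464,181),8),"stub":((108,250),8),"tray":((222,190),17)}
T=cv2.imread("pics/top0.png")[:,:,::-1].copy();Q=cv2.imread("pics/scene0.png")[:,:,::-1].copy()
for k,(s,z) in S.items():
    a=rect("top",T,s,z)
    if k=="tray": print(k,a);continue
    p=px("scene",[[a[0],a[1],z]])[0]
    try:b=rect("scene",Q,p,z,24,70)
    except Exception as e:b=e
    print(k,a,p.round(),b)
bg=np.zeros((840,1120,3),np.uint8)
c=cv2.resize(T[95:210,165:330],None,fx=4.5,fy=4.5,interpolation=cv2.INTER_CUBIC);cv2.imwrite("pics/tray.png",c[:,:,::-1])
E
```

```text
mA [ 458.6 -168.1  131.8   18.1  -75.5] [244. 242.] [ 460.6 -168.4  135.5   21.5  -75.4]
mB [ 421.9 -321.3  132.9   18.9   67.7] [192. 268.] [ 424.5 -321.8  132.2   24.    66.6]
dry [439.    9.3 110.8  17.9 -76. ] [285. 200.] [443.4   8.8 114.2  16.8 -77.3]
tape [448.6 158.4  61.2  58.1  46.8] [323. 172.] [449.6 158.2  67.2  56.  -44.7]
spent [575.2 320.4  46.1  35.3  60.2] [391. 165.] [576.4 318.8  47.7  33.3 -51.6]
er [ 556.  -328.5   63.3   25.9  -32.4] [224. 304.] [ 554.8 -327.4   55.2   23.4  -33.2]
erL [ 575.5 -456.5   82.3   42.6   44.5] [191. 341.] [ 574.8 -455.2   82.2   37.1   46.4]
stub [412.7 327.1  29.4  26.3  68.4] [351. 137.] [320.5 261.6  85.3  40.7 -47.1]
tray [632.6  28.7 285.3 161.1  81.7]
```

View pics/tray.png

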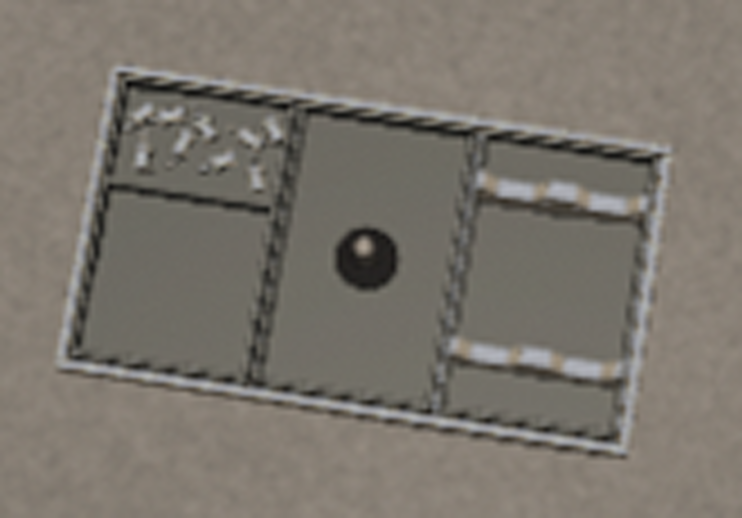

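The crop shows the tray rotated about 8°. The pin tip is at crop (365,243), and the pen rest's notched ribs run (450–620, 345–370) and (480–640, 180–205).

```bash
cat >> h.py <<'E'
from scipy.spatial.transform import Rotation as R
def tool():
    o=get_obs();M=R.from_euler("xyz",o["tcp_rot"]).as_matrix()
    return o["tool_pos"],np.degrees(np.arctan2(M[1,2],M[0,2])),M[:,0],o
C=np.array([632.6,28.7]);A=np.radians(-8.3);X=np.array([np.cos(A),np.sin(A)]);Y=np.array([-X[1],X[0]])
E
python3 - <<'E'
from h import *
p,y,a,o=tool();print(p.round(1),"jaw",y,"approach",a.round(3),o["joint_positions"].round(2))
f=lambda x,y:[165+x/4.5-.4,95+y/4.5-.4]
print("pin tip",w2("top",[f(364,243)],33))
for n,u in (("div1",(257,380)),("div1t",(297,112)),("div2",(436,410)),("div2t",(478,140))):
    w=w2("top",[f(*u)],18)[0,:2];print(n,((w-C)@X).round(1),((w-C)@Y).round(1))
for u in ((515,190),(612,203),(487,353),(582,367),(542,358),(562,192)):
    w=w2("top",[f(*u)],28)[0,:2];print("rib",((w-C)@X).round(1),((w-C)@Y).round(1))
T=cv2.imread("pics/top0.png")[:,:,::-1].copy()
for n,q in (("p",C+91*0*Y),("rest",C-92*Y),("bin",C+92*Y),("er",C+92*Y-27*X)):print(n,q.round(1))
E
```

```text
[116.9 511.5 226.1] jaw 77.11892790509988 approach [-0.    -0.001 -1.   ] [ 1.2   0.34  1.52  0.    1.28 -0.15]
pin tip [[636.54843019  28.88781797  33.        ]]
div1 -68.8 42.8
div1t 68.9 47.0
div2 -69.7 -46.6
div2t 68.8 -44.8
rib 43.4 -67.6
rib 44.4 -115.8
rib -39.7 -67.2
rib -39.2 -113.9
rib -37.9 -94.0
rib 46.0 -90.6
p [632.6  28.7]
rest [619.3 -62.3]
bin [645.9 119.7]
er [619.2 123.6]
```

carry_out:
  rows:
    - [120, -105, -20, 0]
    - [240, -210, -20, 0]
    - [353, -311, -20, 0]
    - [353, -311, -20, 0]
    - [353, -311, -20, 0]
    - [353, -311, -20, 0]
    - [353, -311, -20, 0]
    - [353, -311, -20, 0]
    - [353, -311, -20, 0]
    - [353, -311, -20, 0]
    - [353, -311, -20, 0]
    - [353, -311, -20, 0]
  hand: 50

```text
time: 1.1
tool_pos: [473.3, 196.7, 205.5]
tcp_rot: [-2.746, 1.568, -1.403]
contact_force: [0.1, -0.3, 0.3]
grip_width: 49.8
```

```bash
python3 -c "
from h import *
p,y,a,o=tool();print(p.round(1),y,o['time'],o['joint_positions'].round(2),o['grip_width'])"
```

```text
[473.3 196.7 205.5] 76.90522008087565 1.1 [ 0.25  0.34  1.59 -0.    1.21 -1.1 ] 49.7765762797134
```

carry_out:
  rows:
    - [82, -525, -65, -20]
    - [82, -525, -65, -20]
    - [82, -525, -65, -20]
    - [82, -525, -65, -20]
    - [82, -525, -65, -20]
    - [82, -525, -65, -20]
    - [82, -525, -65, -20]
    - [82, -525, -65, -20]
    - [82, -525, -65, -20]
    - [82, -525, -65, -20]
    - [82, -525, -65, -20]
    - [82, -525, -65, -20]
    - [82, -525, -65, -20]
    - [82, -525, -65, -20]
    - [82, -525, -65, -20]
    - [82, -525, -65, -20]
    - [82, -525, -65, -20]

```text
time: 2.52
tool_pos: [555.4, -326.9, 140.5]
tcp_rot: [-2.979, 1.569, -1.985]
contact_force: [-0.2, 0.4, 1.2]
grip_width: 50.2
```

Run:
```python
from h import *
p,y,a,o=tool();print(p.round(1),y,o['joint_positions'].round(2))
a=capture("scene")[200:380,130:330];b=capture("top")[110:290,310:510]
cv2.imwrite("pics/h1.png",cv2.resize(np.hstack([a,b]),None,fx=2,fy=2,interpolation=cv2.INTER_CUBIC)[:,:,::-1])
```

```text
[ 555.4 -326.9  140.5] 56.97470885775234 [-0.65  0.63  1.29 -0.    1.22 -1.64]
```

View pics/h1.png

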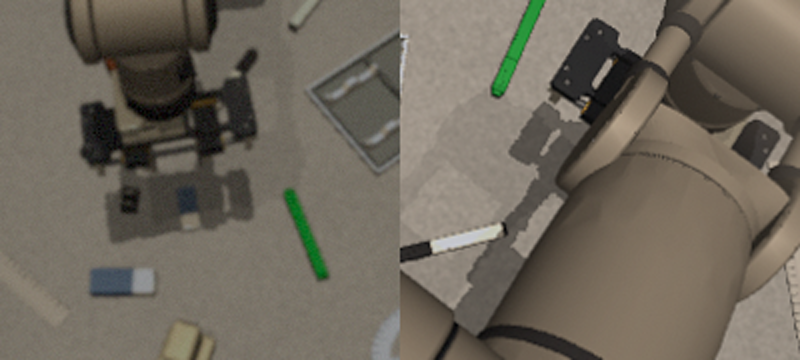

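The hover looks right: the fingers straddle the blue-sleeved eraser at (188,205), and the binder clip at (130,200) is clear.

carry_out:
  rows:
    - [0, -1, -40, 0]
    - [0, -1, -80, 0]
    - [0, -1, -110, 0]
    - [0, -1, -125, 0]
    - [0, -1, -136, 0]
    - [0, -1, -136, 0]
    - [0, -1, -136, 0]
    - [0, -1, -136, 0]
  hand: 40

```text
time: 3.28
tool_pos: [556.7, -328.3, 6.9]
tcp_rot: [-2.095, 1.566, -1.1]
contact_force: [-0.1, 0.4, 0.7]
grip_width: 39.8
```

carry_out:
  rows:
    - [0, 0, 0, 0]
    - [0, 0, 0, 0]
    - [0, 0, 0, 0]
    - [0, 0, 0, 0]
    - [0, 0, 0, 0]
    - [0, 0, 0, 0]
    - [0, 0, 0, 0]
    - [0, 0, 40, 0]
    - [0, 0, 80, 0]
    - [0, 0, 116, 0]
    - [0, 0, 116, 0]
  hand: 0

```text
time: 4.2
tool_pos: [560.0, -330.8, 131.4]
tcp_rot: [-1.768, 1.552, -0.773]
contact_force: [1.5, -0.7, 0.8]
grip_width: 23.4
```

carry_out:
  rows:
    - [61, 454, -20, 25]
    - [61, 454, -20, 25]
    - [61, 454, -20, 25]
    - [61, 454, -20, 25]
    - [61, 454, -20, 25]
    - [61, 454, -20, 25]
    - [61, 454, -20, 25]
    - [61, 454, -20, 25]
    - [61, 454, -20, 25]
    - [61, 454, -20, 25]
    - [61, 454, -20, 25]
    - [61, 454, -20, 25]
    - [61, 454, -20, 25]
    - [61, 454, -20, 25]
    - [61, 454, -20, 25]
    - [61, 454, -20, 25]

```text
time: 5.53
tool_pos: [621.1, 121.7, 111.4]
tcp_rot: [-1.78, 1.552, -0.351]
contact_force: [0.7, -0.2, -0.7]
grip_width: 23.6
```

Run:
```python
from h import *
p,y,a,o=tool();print(p.round(1),y,o['joint_positions'].round(2))
a=capture("scene")[140:320,240:440]
cv2.imwrite("pics/h2.png",cv2.resize(a,None,fx=3,fy=3,interpolation=cv2.INTER_CUBIC)[:,:,::-1])
```

```text
[621.1 121.7 111.4] 81.91689183363447 [ 0.08  0.63  1.38 -0.01  1.12 -1.35]
```

View pics/h2.png

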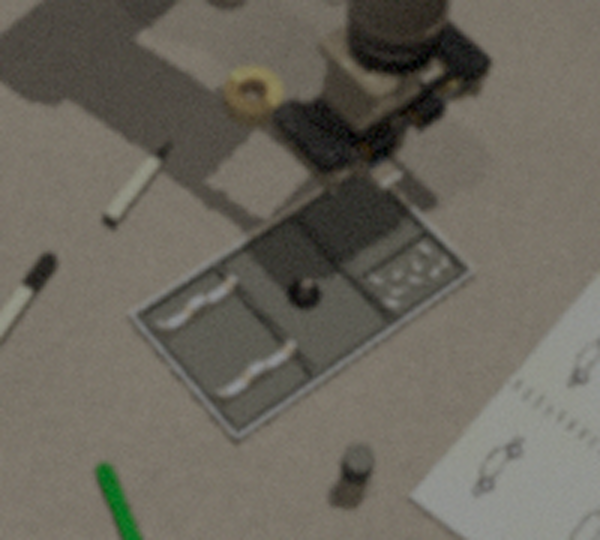

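carry_out:
  rows:
    - [0, 1, -40, 0]
    - [0, 1, -75, 0]
    - [0, 1, -85, 0]
    - [0, 1, -90, 0]
    - [0, 1, -90, 0]
    - [0, 1, -90, 0]
    - [0, 1, -90, 0]
    - [0, 1, -90, 0]

```text
time: 6.25
tool_pos: [622.3, 122.8, 23.4]
tcp_rot: [-1.711, 1.549, -0.282]
contact_force: [-0.2, -0.3, -0.8]
grip_width: 23.4
```

Run:
```python
from h import *
p,y,a,o=tool();print(p.round(1),y,o['contact_force'])
a=capture("scene")[140:260,290:440]
cv2.imwrite("pics/h3.png",cv2.resize(a,None,fx=4,fy=4,interpolation=cv2.INTER_CUBIC)[:,:,::-1])
```

```text
[622.3 122.8  23.4] 81.91493724188032 [-0.19793162 -0.27374662 -0.81541604]
```

View pics/h3.png

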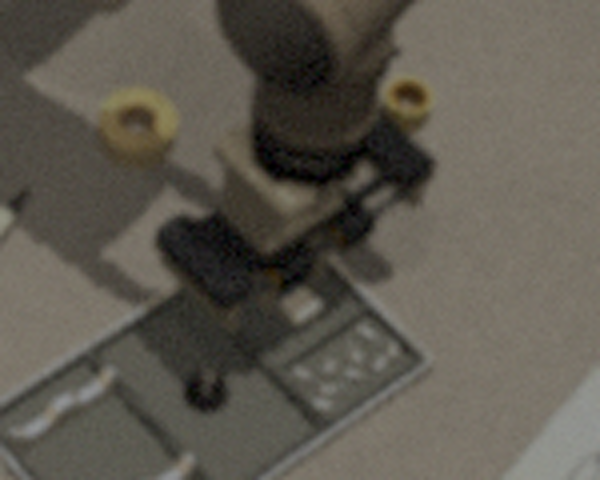

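The eraser is held over the empty compartment, its white end at (300,300), clear of the cross wall. I'll lower until contact.

carry_out:
  rows:
    - [0, 0, -3, 0]
    - [0, 0, -5, 0]
    - [0, 0, -7, 0]
    - [0, 0, -8, 0]
    - [0, 0, -9, 0]
    - [0, 0, -10, 0]
    - [0, 0, -10, 0]

```text
time: 6.88
tool_pos: [622.1, 122.8, 15.0]
tcp_rot: [-1.717, 1.549, -0.287]
contact_force: [-5.4, -0.8, 14.0]
grip_width: 23.8
```

carry_out:
  rows:
    - [0, 0, 0, 0]
    - [0, 0, 0, 0]
    - [0, 0, 0, 0]
    - [0, 0, 0, 0]
    - [0, 0, 0, 0]
    - [0, 0, 30, 0]
    - [0, 0, 70, 0]
    - [0, 0, 110, 0]
    - [0, 0, 135, 0]
    - [0, 0, 135, 0]
  hand: 36

```text
time: 7.72
tool_pos: [625.3, 123.1, 156.8]
tcp_rot: [-1.592, 1.538, -0.162]
contact_force: [0.5, 1.0, 0.7]
grip_width: 36.2
```

carry_out:
  rows:
    - [-176, 35, -37, -90]
    - [-176, 35, -37, -90]
    - [-176, 35, -37, -90]
    - [-176, 35, -37, -90]
    - [-176, 35, -37, -90]
    - [-176, 35, -37, -90]
    - [-176, 35, -37, -90]
    - [-176, 35, -37, -90]
    - [-176, 35, -37, -90]
    - [-176, 35, -37, -90]
    - [-176, 35, -37, -90]
    - [-176, 35, -37, -90]
    - [-176, 35, -37, -90]
    - [-176, 35, -37, -90]
    - [-176, 35, -37, -90]
    - [-176, 35, -37, -90]
  hand: 80

```text
time: 9.05
tool_pos: [449.1, 158.1, 119.4]
tcp_rot: [-1.613, 1.538, -1.752]
contact_force: [0.9, 0.4, -0.6]
grip_width: 79.9
```

Run:
```python
from h import *
p,y,a,o=tool();print(p.round(1),y,a.round(3),o['joint_positions'].round(2))
s=capture("scene");cv2.imwrite("pics/s1raw.png",s[:,:,::-1])
cv2.imwrite("pics/h4.png",cv2.resize(s[110:310,250:430],None,fx=3,fy=3,interpolation=cv2.INTER_CUBIC)[:,:,::-1])
```

```text
[449.1 158.1 119.4] -7.940827876514326 [-0.006 -0.032 -0.999] [ 0.2   0.38  1.79 -0.04  0.98  0.36]
```

View pics/h4.png

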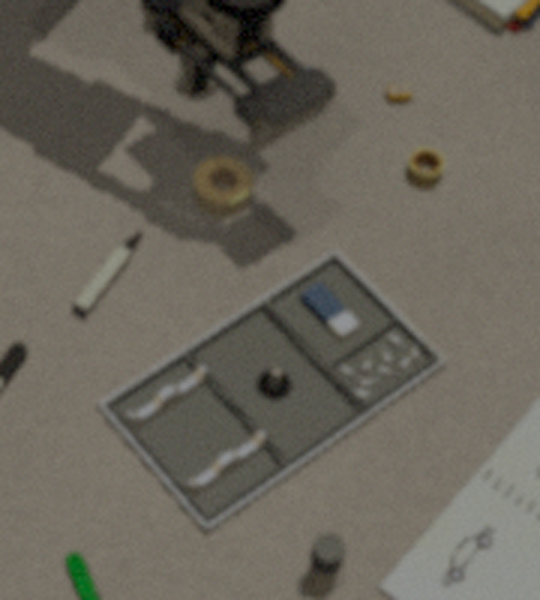

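The eraser lies flat and fully in the empty compartment, centre about (330,308). The open gripper is over the full roll at (222,183).

carry_out:
  rows:
    - [0, 0, -40, 0]
    - [0, 0, -80, 0]
    - [0, 0, -100, 0]
    - [0, 0, -112, 0]
    - [0, 0, -112, 0]
    - [0, 0, -112, 0]
    - [0, 0, -112, 0]

```text
time: 9.68
tool_pos: [449.8, 158.3, 8.3]
tcp_rot: [-1.566, 1.538, -1.705]
contact_force: [0.2, -0.3, -0.5]
grip_width: 79.8
```

carry_out:
  rows:
    - [0, 0, 0, 0]
    - [0, 0, 0, 0]
    - [0, 0, 0, 0]
    - [0, 0, 0, 0]
    - [0, 0, 0, 0]
    - [0, 0, 0, 0]
    - [0, 0, 0, 0]
    - [0, 0, 40, 0]
    - [0, 0, 80, 0]
    - [0, 0, 100, 0]
    - [0, 0, 100, 0]
    - [0, 0, 100, 0]
    - [0, 0, 100, 0]
  hand: 0

```text
time: 10.77
tool_pos: [449.1, 158.1, 107.4]
tcp_rot: [-1.611, 1.538, -1.75]
contact_force: [0.4, 0.2, -2.0]
grip_width: 57.4
```

Run:
```python
from h import *
p,y,a,o=tool();print(p.round(1),y,a.round(3),o['grip_width'])
s=cv2.imread("pics/s1raw.png");g=cv2.cvtColor(s,cv2.COLOR_BGR2GRAY)
for n,im,(x,yy) in (("scene",s,(341,235)),("top",cv2.imread("pics/top0.png"),(246,152))):
    g=cv2.cvtColor(im,cv2.COLOR_BGR2GRAY)[yy-14:yy+14,x-14:x+14]
    m=(g<60).astype(np.uint8) if n=="top" else (g<50).astype(np.uint8)
    c=max(cv2.findContours(m,0,2)[0],key=cv2.contourArea);M=cv2.boundingRect(c);mm=cv2.moments(c)
    uv=[x-14+mm["m10"]/mm["m00"],yy-14+mm["m01"]/mm["m00"]]
    print(n,M,uv,w2(n,[uv],7)[0].round(1),w2(n,[uv],20)[0].round(1),w2(n,[uv],33)[0].round(1))
print(px("scene",[[635,29,7],[635,29,33]]),px("top",[[635,29,7],[635,29,33]]))
```

```text
[449.1 158.1 107.4] -7.928969368046165 [-0.006 -0.032 -0.999] 57.367063964028404
scene (9, 13, 11, 9) [340.61764705882354, 238.47058823529412] [636.1  28.4   7. ] [640.5  21.9  20. ] [644.9  15.5  33. ]
top (8, 8, 13, 13) [246.0, 152.0] [635.7  29.5   7. ] [632.3  28.6  20. ] [628.9  27.6  33. ]
[[340.45421337 238.08488068]
 [341.25938937 233.1934788 ]] [[246.23045844 152.30907852]
 [245.42050678 149.28412429]]
```

carry_out:
  rows:
    - [187, -129, -20, 0]
    - [187, -129, -20, 0]
    - [187, -129, -20, 0]
    - [187, -129, -20, 0]
    - [187, -129, -20, 0]
    - [187, -129, -20, 0]
    - [187, -129, -20, 0]
    - [187, -129, -20, 0]
    - [187, -129, -20, 0]
    - [187, -129, -20, 0]
    - [187, -129, -20, 0]
    - [187, -129, -20, 0]

```text
time: 11.77
tool_pos: [635.5, 30.0, 87.7]
tcp_rot: [-1.613, 1.538, -1.75]
contact_force: [-0.2, -0.4, -0.0]
grip_width: 57.8
```

carry_out:
  rows:
    - [0, 0, -20, 0]
    - [0, 0, -35, 0]
    - [0, 0, -45, 0]
    - [0, 0, -45, 0]
    - [0, 0, -45, 0]

```text
time: 12.18
tool_pos: [635.3, 30.2, 42.7]
tcp_rot: [-1.633, 1.538, -1.77]
contact_force: [-0.6, -0.5, -1.0]
grip_width: 57.5
```

Run:
```python
from h import *
p,y,a,o=tool();print(p.round(1),y,a.round(3),o['grip_width'])
s=capture("scene")
cv2.imwrite("pics/h5.png",cv2.resize(s[170:290,280:410],None,fx=5,fy=5,interpolation=cv2.INTER_CUBIC)[:,:,::-1])
```

```text
[635.3  30.2  42.7] -7.839165339525164 [-0.007 -0.032 -0.999] 57.48380075582491
```

View pics/h5.png

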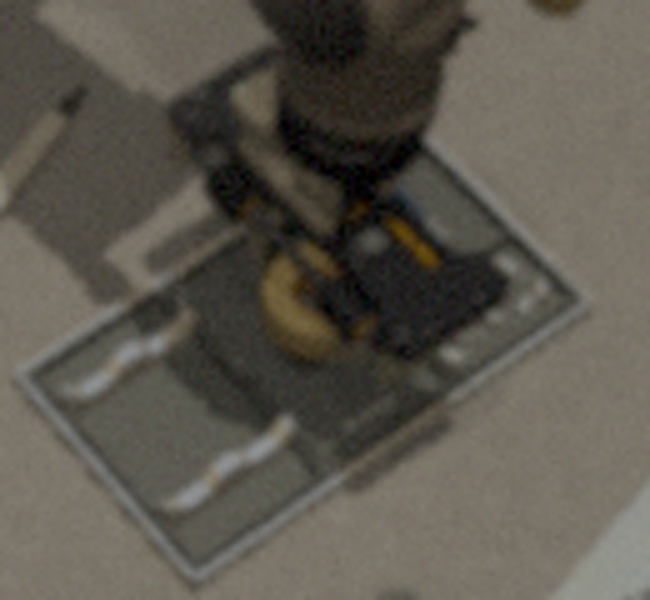

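The roll is level over the tape bin, at (300,305). I'll lower it gently.

carry_out:
  rows:
    - [1, -1, -3, 0]
    - [1, -1, -7, 0]
    - [1, -1, -11, 0]
    - [1, -1, -15, 0]
    - [1, -1, -19, 0]
    - [1, -1, -23, 0]
    - [1, -1, -26, 0]
    - [1, -1, -28, 0]
    - [1, -1, -28, 0]

```text
time: 12.98
tool_pos: [636.7, 29.1, 16.0]
tcp_rot: [-1.598, 1.538, -1.735]
contact_force: [-3.0, 0.0, 5.5]
grip_width: 57.6
```

carry_out:
  rows:
    - [0, 0, 0, 0]
    - [0, 0, 0, 0]
    - [0, 0, 0, 0]
    - [0, 0, 0, 0]
    - [0, 0, 0, 0]
    - [0, 0, 0, 0]
    - [0, 0, 30, 0]
    - [0, 0, 70, 0]
    - [0, 0, 110, 0]
    - [0, 0, 110, 0]
  hand: 76

```text
time: 13.82
tool_pos: [641.1, 29.0, 134.9]
tcp_rot: [-1.166, 1.536, -1.303]
contact_force: [1.2, -0.6, 1.0]
grip_width: 76.2
```

carry_out:
  rows:
    - [-182, -197, -25, 22.4]
    - [-182, -197, -25, 22.4]
    - [-182, -197, -25, 22.4]
    - [-182, -197, -25, 22.4]
    - [-182, -197, -25, 22.4]
    - [-182, -197, -25, 22.4]
    - [-182, -197, -25, 22.4]
    - [-182, -197, -25, 22.4]
    - [-182, -197, -25, 22.4]
    - [-182, -197, -25, 22.4]
    - [-182, -197, -25, 22.4]
    - [-182, -197, -25, 22.4]
  hand: 36

```text
time: 14.82
tool_pos: [459.9, -167.2, 109.8]
tcp_rot: [-1.158, 1.536, -0.902]
contact_force: [0.4, -0.6, -1.3]
grip_width: 36.3
```

Run:
```python
from h import *
p,y,a,o=tool();print(p.round(1),y,a.round(3),o['joint_positions'].round(2))
s=capture("scene")
cv2.imwrite("pics/h6.png",cv2.resize(s[150:300,170:400],None,fx=3.4,fy=3.4,interpolation=cv2.INTER_CUBIC)[:,:,::-1])
```

```text
[ 459.9 -167.2  109.8] 14.668960638003481 [ 0.022 -0.027 -0.999] [-0.5   0.4   1.81 -0.02  0.91 -0.74]
```

View pics/h6.png

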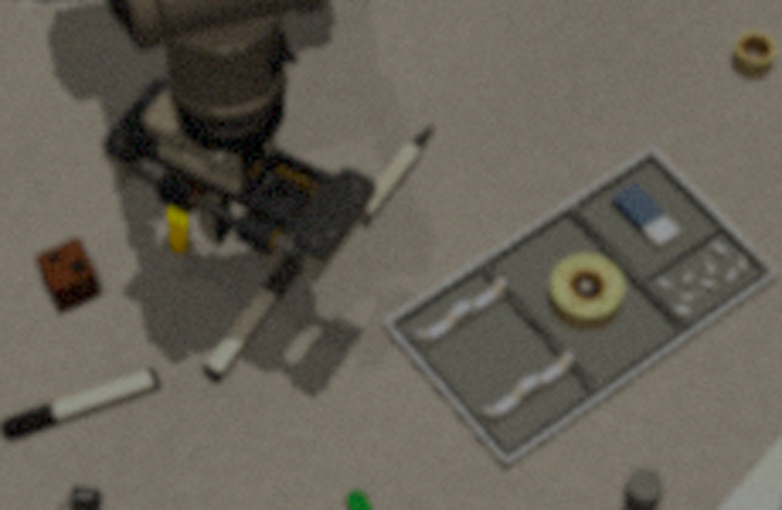

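The roll sits flat round the spindle at (588,287), and the eraser is still in its compartment. The gripper is over the middle of marker A.

carry_out:
  rows:
    - [0, -1, -40, 0]
    - [0, -1, -80, 0]
    - [0, -1, -95, 0]
    - [0, -1, -105, 0]
    - [0, -1, -105, 0]
    - [0, -1, -105, 0]
    - [0, -1, -105, 0]

```text
time: 15.45
tool_pos: [460.9, -168.6, 6.0]
tcp_rot: [-1.135, 1.534, -0.879]
contact_force: [0.4, 0.4, 0.4]
grip_width: 35.8
```

carry_out:
  rows:
    - [0, 0, 0, 0]
    - [0, 0, 0, 0]
    - [0, 0, 0, 0]
    - [0, 0, 0, 0]
    - [0, 0, 0, 0]
    - [0, 0, 0, 0]
    - [0, 0, 0, 0]
    - [0, 0, 40, 0]
    - [0, 0, 80, 0]
    - [0, 0, 100, 0]
    - [0, 0, 100, 0]
    - [0, 0, 100, 0]
    - [0, 0, 100, 0]
  hand: 0

```text
time: 16.53
tool_pos: [460.1, -168.2, 105.1]
tcp_rot: [-1.153, 1.535, -0.897]
contact_force: [-0.2, -0.5, 0.1]
grip_width: 16.1
```

carry_out:
  rows:
    - [166, 130, -20, 67]
    - [166, 130, -20, 67]
    - [166, 130, -20, 67]
    - [166, 130, -20, 67]
    - [166, 130, -20, 67]
    - [166, 130, -20, 67]
    - [166, 130, -20, 67]
    - [166, 130, -20, 67]
    - [166, 130, -20, 67]
    - [166, 130, -20, 67]
    - [166, 130, -20, 67]
    - [166, 130, -20, 67]
    - [166, 130, -35, 67]
    - [166, 130, -35, 67]
    - [166, 130, -35, 67]

```text
time: 17.78
tool_pos: [625.1, -38.0, 68.8]
tcp_rot: [-1.109, 1.538, 0.315]
contact_force: [-0.0, -0.3, 0.4]
grip_width: 15.7
```

Run:
```python
from h import *
p,y,a,o=tool();print(p.round(1),y,a.round(3),o['grip_width'])
s=capture("scene")
cv2.imwrite("pics/h7.png",cv2.resize(s[170:300,250:410],None,fx=4,fy=4,interpolation=cv2.INTER_CUBIC)[:,:,::-1])
```

```text
[625.1 -38.   68.8] 81.62269160180914 [ 0.031  0.01  -0.999] 15.715125604914663
```

View pics/h7.png

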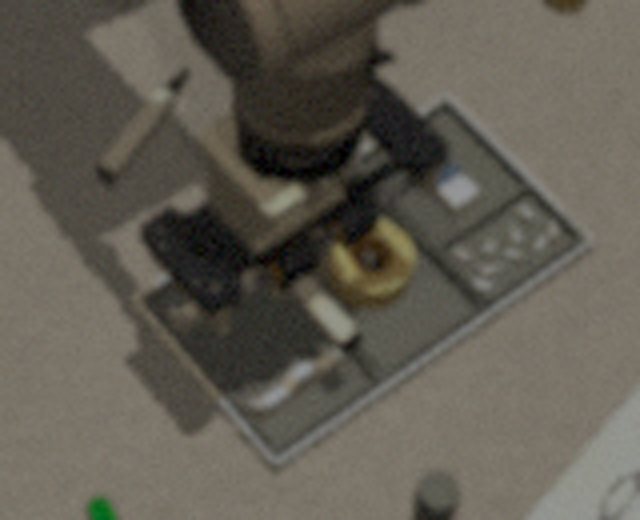

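Marker A is parallel to the groove, above the inner notches, with its end at (345,340). Lowering.

carry_out:
  rows:
    - [1, 0, -15, 0]
    - [1, 0, -26, 0]
    - [1, 0, -30, 0]
    - [1, 0, -34, 0]
    - [1, 0, -37, 0]
    - [1, 0, -40, 0]
    - [1, 0, -41, 0]
    - [1, 0, -41, 0]

```text
time: 18.5
tool_pos: [626.9, -38.1, 28.9]
tcp_rot: [-1.14, 1.536, 0.285]
contact_force: [-0.7, 0.1, -0.7]
grip_width: 15.7
```

carry_out:
  rows:
    - [0, 0, -1, 0]
    - [0, 0, -2, 0]
    - [0, 0, -3, 0]
    - [0, 0, -3, 0]
    - [0, 0, -3, 0]

```text
time: 18.92
tool_pos: [627.1, -38.1, 28.6]
tcp_rot: [-1.161, 1.535, 0.264]
contact_force: [-7.4, 0.4, 16.7]
grip_width: 15.8
```

Contact at the expected height. Release and lift.

carry_out:
  rows:
    - [0, 0, 0, 0]
    - [0, 0, 0, 0]
    - [0, 0, 0, 0]
    - [0, 0, 0, 0]
    - [0, 0, 0, 0]
    - [0, 0, 20, 0]
    - [0, 0, 50, 0]
    - [0, 0, 90, 0]
    - [0, 0, 100, 0]
    - [0, 0, 100, 0]
  hand: 26

```text
time: 19.75
tool_pos: [629.3, -38.5, 132.6]
tcp_rot: [-1.239, 1.528, 0.186]
contact_force: [1.0, 1.1, 0.4]
grip_width: 26.0
```

carry_out:
  rows:
    - [-206, -283, -20, -104.4]
    - [-206, -283, -20, -104.4]
    - [-206, -283, -20, -104.4]
    - [-206, -283, -20, -104.4]
    - [-206, -283, -20, -104.4]
    - [-206, -283, -20, -104.4]
    - [-206, -283, -20, -104.4]
    - [-206, -283, -20, -104.4]
    - [-206, -283, -20, -104.4]
    - [-206, -283, -20, -104.4]
    - [-206, -283, -20, -104.4]
    - [-206, -283, -20, -104.4]
    - [-206, -283, -20, -104.4]
    - [-206, -283, -20, -104.4]
    - [-206, -283, -20, -104.4]
    - [-206, -283, -20, -104.4]
    - [-206, -283, -20, -104.4]
    - [-206, -283, -20, -104.4]
  hand: 36

```text
time: 21.25
tool_pos: [423.0, -321.2, 111.9]
tcp_rot: [-1.264, 1.529, -1.659]
contact_force: [-0.2, 0.4, -0.4]
grip_width: 36.0
```

Run:
```python
from h import *
p,y,a,o=tool();print(p.round(1),y,a.round(3),o['joint_positions'].round(2))
s=capture("scene")
cv2.imwrite("pics/h8.png",cv2.resize(s[150:310,130:400],None,fx=2.9,fy=2.9,interpolation=cv2.INTER_CUBIC)[:,:,::-1])
```

```text
[ 423.  -321.2  111.9] -22.606775832390195 [-0.004 -0.042 -0.999] [-0.77  0.46  1.69 -0.04  0.97 -0.36]
```

View pics/h8.png

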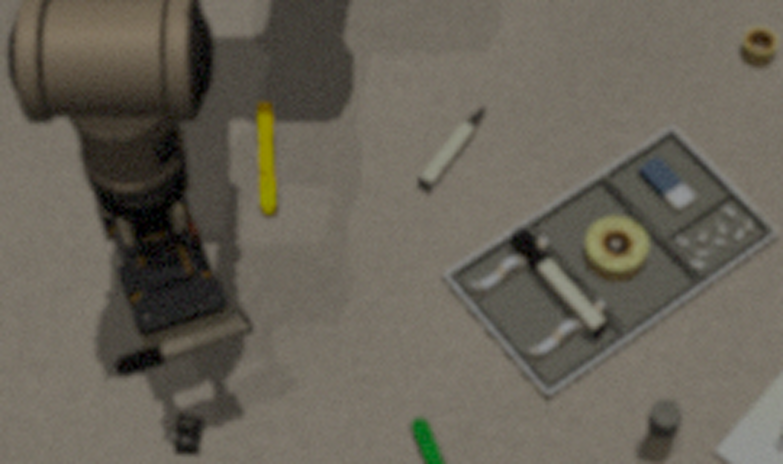

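Marker A rests in the inner groove, from (525,240) to (600,320). The gripper is above marker B and clear of the clip at (188,432).

carry_out:
  rows:
    - [0, 0, -40, 0]
    - [0, 0, -80, 0]
    - [0, 0, -97, 0]
    - [0, 0, -107, 0]
    - [0, 0, -107, 0]
    - [0, 0, -107, 0]
    - [0, 0, -107, 0]

```text
time: 21.88
tool_pos: [424.0, -322.2, 6.5]
tcp_rot: [-1.209, 1.527, -1.604]
contact_force: [-0.1, 0.4, 0.8]
grip_width: 35.7
```

carry_out:
  rows:
    - [0, 0, 0, 0]
    - [0, 0, 0, 0]
    - [0, 0, 0, 0]
    - [0, 0, 0, 0]
    - [0, 0, 0, 0]
    - [0, 0, 0, 0]
    - [0, 0, 0, 0]
    - [0, 0, 40, 0]
    - [0, 0, 80, 0]
    - [0, 0, 100, 0]
    - [0, 0, 100, 0]
    - [0, 0, 100, 0]
    - [0, 0, 100, 0]
  hand: 0

```text
time: 22.97
tool_pos: [423.4, -321.6, 105.6]
tcp_rot: [-1.237, 1.528, -1.631]
contact_force: [0.2, 0.6, -1.4]
grip_width: 15.7
```

carry_out:
  rows:
    - [196, 238, -15, 104.3]
    - [196, 238, -15, 104.3]
    - [196, 238, -15, 104.3]
    - [196, 238, -15, 104.3]
    - [196, 238, -15, 104.3]
    - [196, 238, -15, 104.3]
    - [196, 238, -15, 104.3]
    - [196, 238, -15, 104.3]
    - [196, 238, -15, 104.3]
    - [196, 238, -15, 104.3]
    - [196, 238, -15, 104.3]
    - [196, 238, -15, 104.3]
    - [196, 238, -15, 104.3]
    - [196, 238, -15, 104.3]
    - [196, 238, -15, 104.3]
    - [196, 238, -15, 104.3]
    - [196, 238, -15, 104.3]
    - [196, 238, -15, 104.3]

```text
time: 24.47
tool_pos: [618.9, -83.5, 89.5]
tcp_rot: [-1.216, 1.53, 0.207]
contact_force: [0.9, -0.1, -0.0]
grip_width: 15.4
```

carry_out:
  rows:
    - [0, 0, -22, 0]
    - [0, 0, -32, 0]
    - [0, 0, -32, 0]
    - [0, 0, -32, 0]
    - [0, 0, -32, 0]

```text
time: 24.88
tool_pos: [619.2, -83.5, 57.9]
tcp_rot: [-1.222, 1.529, 0.201]
contact_force: [-0.3, -0.4, 0.6]
grip_width: 15.6
```

Run:
```python
from h import *
p,y,a,o=tool();print(p.round(1),y,a.round(3),o['grip_width'])
s=capture("scene")
cv2.imwrite("pics/h9.png",cv2.resize(s[170:300,250:410],None,fx=4,fy=4,interpolation=cv2.INTER_CUBIC)[:,:,::-1])
```

```text
[619.2 -83.5  57.9] 81.53477808798539 [ 0.041  0.008 -0.999] 15.565282506677073
```

View pics/h9.png

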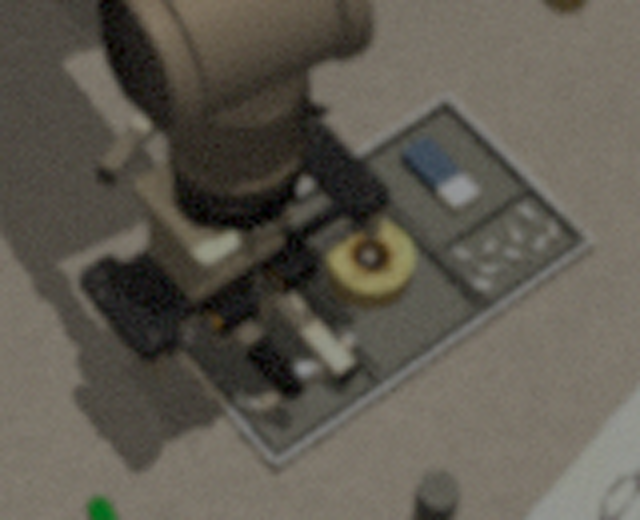

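Marker B, with its cap end at (280,370), is above the outer notch and parallel to marker A. Lowering.

carry_out:
  rows:
    - [0, 0, -12, 0]
    - [0, 0, -19, 0]
    - [0, 0, -23, 0]
    - [0, 0, -26, 0]
    - [0, 0, -29, 0]
    - [0, 0, -31, 0]
    - [0, 0, -32, 0]
    - [0, 0, -32, 0]

```text
time: 25.6
tool_pos: [619.3, -83.6, 29.1]
tcp_rot: [-1.239, 1.528, 0.184]
contact_force: [-9.6, 1.9, 21.6]
grip_width: 15.8
```

carry_out:
  rows:
    - [0, 0, 0, 0]
    - [0, 0, 0, 0]
    - [0, 0, 0, 0]
    - [0, 0, 0, 0]
    - [0, 0, 0, 0]
    - [0, 0, 20, 0]
    - [0, 0, 50, 0]
    - [0, 0, 90, 0]
    - [0, 0, 100, 0]
    - [0, 0, 100, 0]
    - [-60, -120, 120, 0]
    - [-120, -240, 120, 0]
    - [-120, -240, 120, 0]
    - [-120, -240, 120, 0]
    - [-120, -240, 120, 0]
    - [-120, -240, 120, 0]
    - [-120, -240, 120, 0]
    - [-120, -240, 120, 0]
    - [-120, -240, 120, 0]
  hand: 25

```text
time: 27.18
tool_pos: [498.2, -324.0, 147.6]
tcp_rot: [-1.186, 1.529, 0.234]
contact_force: [0.1, 0.6, -0.5]
grip_width: 25.2
```

Run:
```python
from h import *
a=capture("scene");b=capture("top")
cv2.imwrite("pics/f.png",np.hstack([cv2.resize(a[170:300,250:410],(490,398)),cv2.resize(b[95:210,165:330],(300,209)).copy() if 0 else cv2.resize(b[95:255,85:285],(490,392))[:398]] if 0 else [cv2.resize(a[170:300,250:400],(400,347)),cv2.resize(b[95:265,90:330],(400,347))])[:,:,::-1])
for n,im in (("top",b),("scene",a)):
  for k,s,z in (("dry",(439,9.3),10),("spent",(571,318),15),("stub",(412.7,327.1),8),("roll",(636,40),20)):
    try:print(n,k,rect(n,im,px(n,[[*s,z]])[0],z,26,45))
    except Exception as e:print(n,k,"fail")
```

```text
top dry [401.9  11.9 193.5 114.9 -89.1]
top spent [575.3 320.3  46.4  35.8  64.4]
top stub [412.2 327.4  29.6  26.5  71.2]
top roll [635.7  44.5 200.9 196.8 -89.3]
scene dry [446.1  -4.7  86.7  16.1 -77.4]
scene spent [576.6 318.6  47.3  33.3 -51.6]
scene stub [342.9 236.9  41.   19.8  39. ]
scene roll [638.2  27.  275.1 148.4  82.2]
```

View pics/f.png

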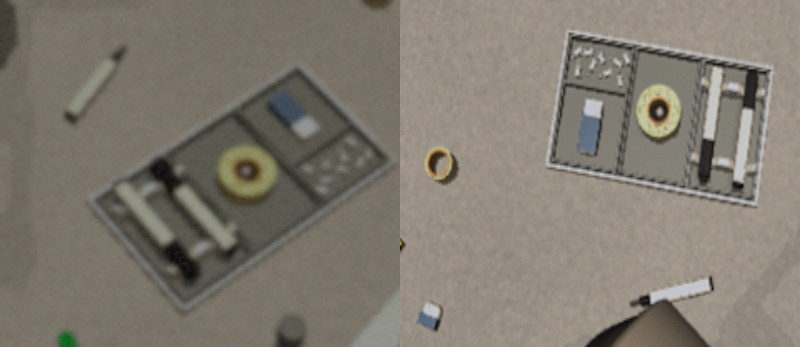

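Both views show each marker in its own groove and about centred. The roll is round the spindle and the eraser is in its compartment. The used-up pieces have not been disturbed. Handing in.

```bash
python3 -c "
from plant import *
print(close_job(), get_obs()['time'])"
```

```text
the job is handed in; nothing more can be done
the job is handed in; nothing more can be done
```

I stocked the tray and handed the job in at about 28 s of the 93 s allowed; it gave no verdict. Both capped markers lie in the pen rest, one in each groove. The full roll is flat round the spindle, and the full eraser is flat in the empty compartment.

- **Placed pieces:** The last pictures from both cameras show all four in place and released, with the arm clear. I judged this by eye and did not measure their final positions. At each placing, the contact height and finger opening matched the sizes given, and the highest reading of the tool force on contact was about 24 N.
- **Used-up pieces:** The spent roll measured within 1 mm of its start in both views. The stub did too in the top view, but its scene-view measurement failed both before and after, so it rests on one camera.
- **Dry marker:** The arm hid part of it in the top view, so that measurement failed. In the scene view the mask caught only the barrel (86.7 mm long instead of 114 mm), which put its centre about 14 mm from the starting reading. Its angle was unchanged, and the pictures show it where it lay.

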